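# Swing up the hold-down and push the carving panel home

### The job

Push the red counterweighted hold-down arm up past its balance point so that it stays raised, then push the pine panel across the carving board until its far edge lies flush and square against the fence. Only push: keep the panel flat on the board, do not lift it, and leave the tools and other things lying around where they are.

Things in the scene. Friction and masses are not known exactly. Their poses are not given: they have to be found in the camera images.
- jig: carving board: plywood, 340 x 340 x 15 mm, fixed on the green mat (board's top 18 mm over the table). Origin: centre of its underside; x from the robot's side to the dark fence, y along the fence, z up. Fence: strip 300 mm long along y, near face at x = +90 mm, top at z = 40 mm. Pivot of the hold-down, in a grey bracket behind the fence: x = +140 mm, y = 0, z = +100 mm
- fence_mid (a point): middle of the fence's near face, 24 mm over the board's underside (half-way up the edge of a panel that lies on the board)
- holddown (a joint): red hold-down arm, turning about the board's y axis; rad. 0: down, its rubber foot on the panel; grows as it swings up and away from the robot; stop at 1.25. A counterweight balances it at about 0.72: let go below that it falls back, above it goes on to the stop and stays. Raising takes 2 to 4 N at the cross-bar; hinge damped
- push_bar (a point): middle of the round steel cross-bar at the arm's free end: 160 mm long along the board's y, 14 mm thick, rubber ends. Arm down: 190 mm nearer the robot than the pivot and 90 mm higher, so 150 mm clear above the panel; the arm's thin foot stem stands 50 mm behind it. Fingers can slope in beneath it from the robot's side and push it up and away
- panel: the pine carving panel with a leaf drawn on it, loose on the board under the hold-down: 130 mm (x) x 170 mm (y) x 18 mm thick, about 0.25 kg. Origin: centre of its underside; x towards the fence (its far edge), z up.
- panel_near (a point): middle of the panel's near edge (the one facing the robot), half-way up its thickness
- panel_far (a point): middle of the panel's far edge (the one facing the fence), half-way up its thickness
- gouge: long wooden-handled carving gouge lying on the mat, about 230 mm long, 28 mm high. Origin on its underside, under the front end of the handle. To be left where it is.
- chisel: wooden-handled chisel lying on the mat, about 220 mm long, 28 mm high. Origin on its underside, under the front end of the handle. To be left where it is.
- mallet: round carver's mallet of wood standing on its head, 76 mm across, 205 mm high. Origin on its underside, centre. To be left where it is.
- oil: amber bottle of honing oil standing upright, 56 mm across, 130 mm high. Origin on its underside, centre. To be left where it is.
- stone: sharpening stone lying flat on the mat, 160 x 60 x 22 mm. Origin on its underside, centre. To be left where it is.
- knife: small carving knife, 145 mm long, 14 mm high, lying on the carving board beside the panel (left side seen from the robot). Origin on its underside, under the front end of the handle. To be left where it is.
- rule: steel rule, 150 x 22 x 6 mm, lying on the carving board beside the panel (right side seen from the robot). Origin on its underside, centre. To be left where it is.

How it is judged:
By the outcome, as a careful person would: the job done as asked, in the order asked, and still so for the second after the job is handed in, with the robot touching nothing.
It also fails if it takes over 48 s, if anything falls off the work surface, if the arm or the gripper's body presses on something with over 40 N, if the wrist force passes 120 N, or if a joint passes its speed limit or range.

### The arm

A 7-joint arm with a two-finger parallel gripper is mounted at the origin on the work surface. World frame = base frame: x ahead of the robot, y to its left, z up, the work surface at z = 0. Lengths are in m, angles in rad, forces in N, time in s.
With the tool pointing down it reaches from about 0.4 to 0.875 m from the base axis. Payload 19.3 kg.
Tool frame: the origin (TCP) lies at the very end of the fingers, on their centre line; the grasp point (between the pads) lies 19 mm behind it; x points along the fingers, y is the direction in which the jaws open and shut, and the axes are right-handed (so a half turn about x gives the same grasp; the last joint's range is limited). The gripper opens to 85 mm and grips with 20 to 120 N. Pads are 22 mm wide; open, the fingers measure 114 mm over their backs; the gripper's body (76 mm by 85 mm) begins 54 mm behind the grasp point. The pads swing forward as they close: fully open they stand 13 mm farther back than shut.
Start: joints at [-1.197, 0.521, -0.036, 1.599, 0.021, 1.021, -0.113], TCP at [0.268, 0.564, 0.206] pointing down, gripper open.
Joint ranges: [-2.91, 2.91], [-0.3, 2.13], [-1.5, 1.42], [0.17, 2.43], [-1.26, 4.41], [0.16, 1.93], [-2.52, 2.52]. Speed limits (rad/s): [1.89, 1.89, 2.39, 2.39, 3.01, 3.01, 3.01].

### API

Orientations are given as [roll, pitch, yaw] about the fixed x, y, z axes, in that order (R = Rz(yaw) Ry(pitch) Rx(roll)).
In Python, from workcell import bot, grab_frame, job_done gives the robot as it stands.
- The arm moves only by the shell command python3 -m pendant 'ROWS' [OPENING] [FORCE]. ROWS is JSON, a list of rows, each a list of 4 numbers: the shift along the tool's x, y, z in mm, then the turn about the tool's x in degrees. A call has 1 to 12 rows; each row shifts and turns the commanded pose from where the row before left it, along the tool's axes as they then stand; what a row does not reach is not made up. A row lasts 1/8 s, in which the tool goes at most 62.5 mm and 10.7 degrees, less where a joint would pass 70% of its speed; a pose out of reach is approached as far as the arm can. A call is refused whole if a number of a shift passes 62.5 or a number of a turn 10.7, either way. A call with a gripper value outside its range is refused whole. OPENING is the opening, from -1 (shut) to 1 (fully open), set as the call begins (- or left out, the last holds). The fingers move at their own pace and stop on an object; FORCE is the grip in N (left out, the last holds). Time passes only in rows, so rows that do not move let the fingers close. It gives the time, the measured TCP pose, the force and the opening at its end, in the units of the state.
- bot.observe(): the state, without advancing time (a new reading comes with each control period).
- grab_frame(name): name is "scene" or "top" or "wrist"; returns a dict with "img" (480x640x3 uint8, red, green, blue), "fovy" (degrees; the focal length in pixels is half the picture's height over the tangent of half this angle, whatever the lens; pixels are square), "cx", "cy" (the principal point, pixels), "k1" (the pictures are not rectified: a ray, as slopes to the right and down, at radius r is drawn at 1 + k1 r^2 times it, then the intrinsics apply), "R" (3x3) and "t" (3): a world point X has camera coordinates R X + t. Camera axes: x right, y down, z forward; pixel columns grow to the right and rows downward; lengths in m; the calibration is good to about 2 mm. A picture is of the moment at which its call begins. There is no depth.
- job_done(): hands the job in, once; it reports no verdict.
The state is a dict: "clock": time; "qpos": joint angles; "qd": joint speeds; "joint_efforts": joint torques, N m; "position": TCP position; "tool_rot": TCP orientation; "force": force on the tool from outside, world axes, zero at the start; "moment": the same for the moment, N m; "grip_width": finger opening in m.
Only numpy, scipy, OpenCV 4.12 (cv2) and the standard library are available. Lean on these libraries where they do the work, as an engineer would, in place of code of your own. Each camera call takes 0.05 s, during which the arm holds its last target.

## Working session

There is one attempt and no reset: what is moved stays moved. The work goes in short steps, Python scripts to look and compute and a shell command to move; the robot and the scene stay as the last step left them, time stands still between calls to the robot, and variables do not carry over. Pictures are saved under pics/ and viewed, and the job is handed in when it is done.

```bash
ls; mkdir -p pics; python3 - <<'E'
from workcell import bot, grab_frame
import cv2
s=bot.observe();print(s)
for n in ["scene","top","wrist"]:
    f=grab_frame(n);cv2.imwrite(f"pics/{n}0.png",f["img"][:,:,::-1]);print(n,f["fovy"],f["cx"],f["cy"],f["k1"],f["R"],f["t"])
E
```

```text
pics
{'clock': 0.0, 'qpos': array([-1.19714785,  0.52203472, -0.03627178,  1.59999349,  0.02117501,
        1.02110613, -0.11280746]), 'qd': array([ 0.00018746, -0.00052426,  0.00046119,  0.00022272,  0.0003254 ,
        0.00144558,  0.00075687]), 'joint_efforts': array([ 2.49393488e-03, -9.27099967e+01,  1.98158652e+00, -3.69953156e+01,
        1.80634763e-02,  8.02283641e-03, -2.60473439e-05]), 'position': array([0.26828795, 0.56408305, 0.20531866]), 'tool_rot': array([-1.49366995,  1.5696387 , -1.93759742]), 'force': array([-0.34786447,  0.50558128,  0.22710251]), 'moment': array([-0.02175203, -0.03635566,  0.05488823]), 'grip_width': 0.08556719491961728}
scene 57.47275887991562 319.8465102936025 248.44498067612778 -0.07220629970107217 [[-0.10329431  0.99464682 -0.00282807]
 [ 0.67450127  0.06795691 -0.73513937]
 [-0.73101185 -0.07784325 -0.6779101 ]] [ 0.03021801 -0.28175242  1.71607694]
top 43.35345873853967 315.00570073999506 239.77699086336952 -0.10400847527775137 [[-0.02700959 -0.99963425  0.00135839]
 [-0.99866166  0.02692331 -0.04415909]
 [ 0.04410636 -0.00254929 -0.99902359]] [0.04018629 0.58968756 1.61495647]
wrist 65.56634246210623 315.3151870535687 243.60759261921336 -0.057726692194905734 [[ 4.27760931e-01  9.03891772e-01  4.99913085e-04]
 [ 8.72548017e-01 -4.13071958e-01  2.60828518e-01]
 [ 2.35967252e-01 -1.11136052e-01 -9.65385019e-01]] [-0.62622218 -0.03449165  0.37672526]
```

View pics/scene0.png

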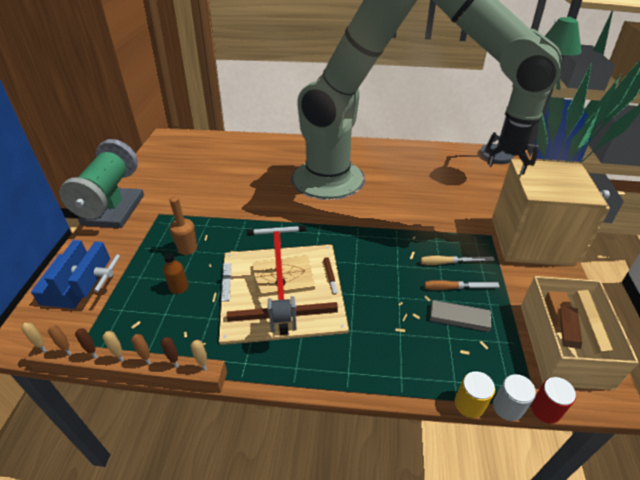

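View pics/top0.png

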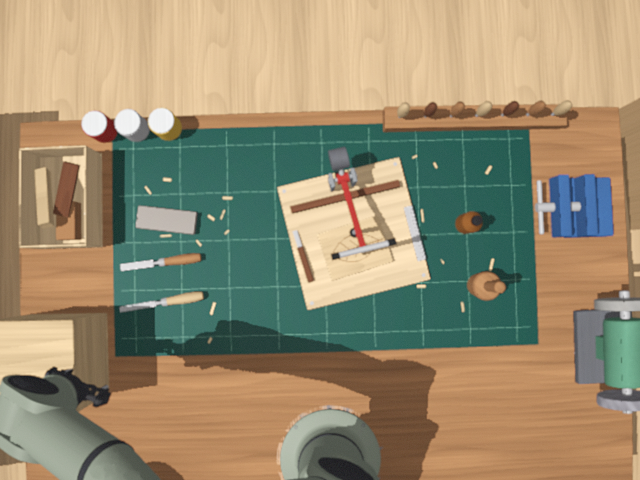

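The scene and top views show the board at about (280–430, 158–309) in the top view, with the red arm, bar ends near (333,257) and (394,242), and the panel under the arm. I'll make helpers and zoom in.

```bash
cat > h.py <<'E'
import numpy as np, cv2
from workcell import bot, grab_frame
def KD(f):
    F=240/np.tan(np.radians(f["fovy"])/2)
    return np.array([[F,0,f["cx"]],[0,F,f["cy"]],[0,0,1.]]),np.array([f["k1"],0,0,0.])
def ray(f,uv):
    K,D=KD(f); R=np.array(f["R"]);t=np.array(f["t"])
    p=cv2.undistortPoints(np.array(uv,float).reshape(-1,1,2),K,D).reshape(-1,2)
    d=np.c_[p,np.ones(len(p))]@R
    return -R.T@t,d
def plane(f,uv,z):
    o,d=ray(f,uv); return o+d*((z-o[2])/d[:,2])[:,None]
def proj(f,X):
    K,D=KD(f);R=np.array(f["R"]);t=np.array(f["t"])
    return cv2.projectPoints(np.array(X,float).reshape(-1,1,3),cv2.Rodrigues(R)[0],t,K,D)[0].reshape(-1,2)
E
python3 - <<'E'
from h import *
f=grab_frame("top");I=f["img"]
cv2.imwrite("pics/topz.png",cv2.resize(I[140:320,260:445],None,fx=3.3,fy=3.3,interpolation=cv2.INTER_CUBIC)[:,:,::-1])
g=grab_frame("scene")["img"]
cv2.imwrite("pics/scz.png",cv2.resize(g[215:350,200:360],None,fx=4.4,fy=4.4,interpolation=cv2.INTER_CUBIC)[:,:,::-1])
hsv=cv2.cvtColor(I,cv2.COLOR_RGB2HSV)
m=((hsv[...,0]>55)&(hsv[...,0]<100)&(hsv[...,1]>90)).astype(np.uint8)
m2=np.zeros_like(m);m2[150:320,265:445]=1-m[150:320,265:445]
m2=cv2.morphologyEx(m2,cv2.MORPH_OPEN,np.ones((9,9)))
c=max(cv2.findContours(m2,0,1)[0],key=cv2.contourArea)
print(cv2.minAreaRect(c),cv2.boxPoints(cv2.minAreaRect(c)))
P=plane(f,cv2.boxPoints(cv2.minAreaRect(c)),.018);print(P, np.linalg.norm(np.diff(P,axis=0),axis=1))
E
```

```text
((350.94122314453125, 222.26470947265625), (150.85714721679688, 129.75656127929688), 75.96376037597656) [[269.70593 164.82353]
 [395.58832 133.35295]
 [432.1765  279.70587]
 [306.29413 311.17645]]
[[ 0.7967707   0.14143184  0.018     ]
 [ 0.87445143 -0.20295393  0.018     ]
 [ 0.47425668 -0.2881955   0.018     ]
 [ 0.39965633  0.05276313  0.018     ]] [0.35303804 0.40917229 0.34902435]
```

View pics/topz.png

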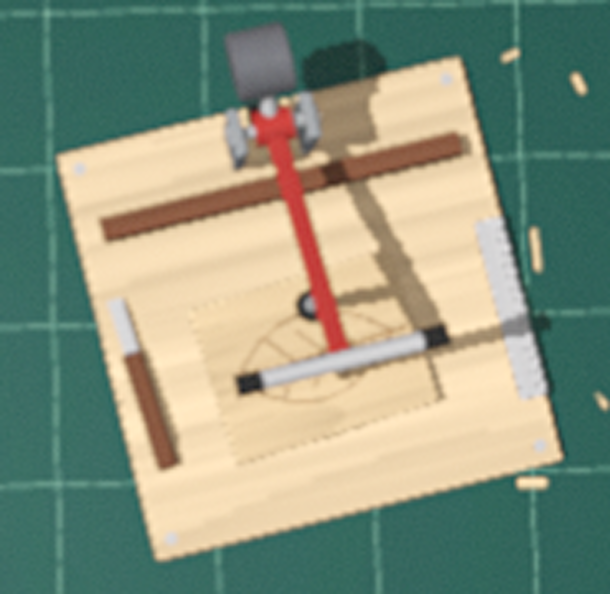

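View pics/scz.png

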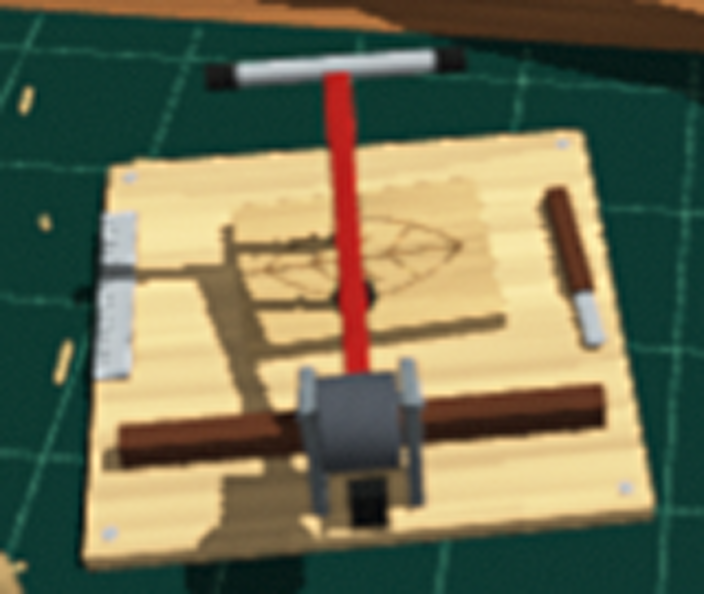

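Zoomed top view: board corners near (58,155),(460,57),(563,458),(157,560). Panel corners are near (190,312),(238,465),(441,398), so the panel is turned relative to the board. Bar ends are at (238,384),(447,335).

```bash
python3 - <<'E'
from h import *
f=grab_frame("top")
z=lambda L:[(260+(a+.5)/3.3-.5,140+(b+.5)/3.3-.5) for a,b in L]
B=plane(f,z([(58,155),(460,57),(563,458),(157,560)]),.018)
print(B,np.linalg.norm(np.roll(B,-1,0)-B,axis=1));c=B.mean(0)
yaw=np.arctan2(*( (B[0]+B[3]-B[1]-B[2])[[0,1]]*[-1,1]))
e=B[0]+B[1]-B[2]-B[3];yx=np.arctan2(e[1],e[0])
print("board",c,np.degrees([yaw,yx]))
y=(yaw+yx)/2
R=np.array([[np.cos(y),-np.sin(y)],[np.sin(y),np.cos(y)]])
P=plane(f,z([(190,312),(238,465),(441,398),(375,255)]),.036)
print("panel board frame",(P-c)[:,:2]@R)
w=plane(f,z([(238,384),(447,335)]),.2)
print("bar board",(w-c)[:,:2]@R, w, "expect", c[:2]+R@[-.05,0])
F=plane(f,z([(106,240),(466,152)]),.04);print("fence",(F-c)[:,:2]@R)
k=plane(f,z([(118,300),(170,468),(487,218),(535,395)]),.024);print("knife/rule",(k-c)[:,:2]@R)
E
```

```text
[[ 0.73677103  0.12241137  0.018     ]
 [ 0.80932838 -0.20995446  0.018     ]
 [ 0.47781598 -0.28310113  0.018     ]
 [ 0.40447621  0.05013443  0.018     ]] [0.34019349 0.33948624 0.34121058 0.34006441]
board [ 0.6070979  -0.08012745  0.018     ] [12.36346906 12.35686125]
panel board frame [[ 0.01820604  0.09648093]
 [-0.11055265  0.08864662]
 [-0.0977432  -0.08320026]
 [ 0.02706557 -0.05968929]]
bar board [[-0.04898927  0.07825936]
 [-0.05102043 -0.07734366]] [[ 0.54249223 -0.01416849  0.2       ]
 [ 0.57381595 -0.16659963  0.2       ]] expect [ 0.55825683 -0.09083026]
fence [[ 0.09062201  0.14824857]
 [ 0.09022047 -0.15145654]]
knife/rule [[ 0.04233861  0.15067871]
 [-0.10002154  0.14238976]
 [ 0.03516982 -0.1574714 ]
 [-0.11417325 -0.15986546]]
```

```bash
cat >> h.py <<'E'
from scipy.spatial.transform import Rotation as Ro
C=np.array([.6071,-.0801]); YAW=np.radians(12.36)
RB=np.array([[np.cos(YAW),-np.sin(YAW)],[np.sin(YAW),np.cos(YAW)]])
def w(b): return C+RB@np.array(b)
def st(goal=None,z=None):
    s=bot.observe();R=Ro.from_euler("xyz",s["tool_rot"]).as_matrix();p=s["position"]
    print("t",round(s["clock"],2),"pos",p.round(4),"board",(RB.T@(p[:2]-C)).round(4),"F",s["force"].round(1),"grip",round(s["grip_width"],4))
    print("toolx",R[:,0].round(3),"jaw yaw",round(np.degrees(np.arctan2(R[1,1],R[0,1])),2),"tool y",R[:,1].round(3),"z",R[:,2].round(3),"q",s["qpos"].round(2))
    if goal is not None:
        d=np.r_[w(goal),z]-p; print("tool shift mm",(R.T@d*1000).round(1))
E
python3 -c "
from h import *
st((-.12,0),.27)
for a in [0]: print('target jaw yaw', 12.36+90, 12.36-90)"
```

```text
t 0.3 pos [0.2683 0.5643 0.2057] board [-0.193  0.702] F [ 0.1 -1.2  0.6] grip 0.0857
toolx [-0. -0. -1.] jaw yaw 64.57 tool y [ 0.429  0.903 -0.   ] z [ 0.903 -0.429  0.   ] q [-1.2   0.52 -0.04  1.6   0.02  1.02 -0.11]
tool shift mm [ -64.1 -510.1  487.8]
target jaw yaw 102.36 -77.64
```

View pics/wrist0.png

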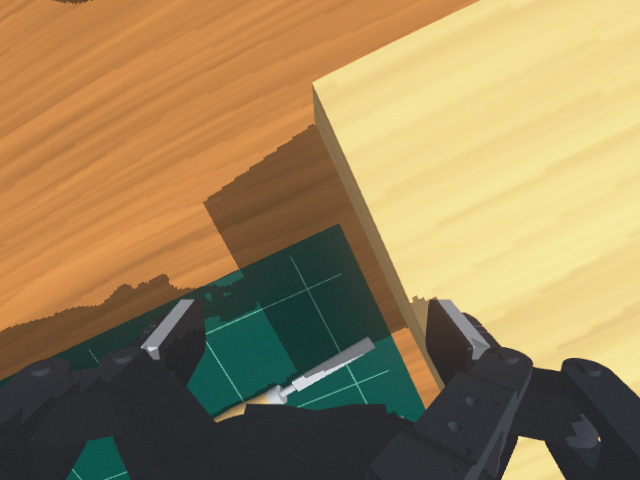

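The wrist view shows the open fingers, with tips at (175,320) and (450,320), beside the wooden box. I'll rise first, then travel.

```bash
python3 -m pendant '[[-40,0,0,0],[-24,0,0,0],[0,0,0,0]]'; python3 -m pendant '[[0,-20,20,0],[0,-42,40,0],[0,-42,40,0],[0,-42,40,0],[0,-42,40,0],[0,-42,40,0],[0,-42,40,0],[0,-42,40,0],[0,-42,40,0],[0,-42,40,0],[0,-42,40,0],[0,0,0,0]]'; python3 -c "
from h import *
st((-.12,0),.27)"
```

```text
clock: 0.68
position: [0.2687, 0.5651, 0.2716]
tool_rot: [1.643, 1.568, 1.199]
force: [-0.2, 0.9, -0.4]
grip_width: 0.0854
clock: 2.17
position: [0.4589, -0.0171, 0.2693]
tool_rot: [-1.556, 1.569, -2.006]
force: [-0.2, 1.2, 0.4]
grip_width: 0.0855
t 2.17 pos [ 0.4589 -0.0171  0.2693] board [-0.1313  0.0932] F [-0.2  1.2  0.4] grip 0.0855
toolx [-0.001 -0.001 -1.   ] jaw yaw 64.23 tool y [ 0.435  0.901 -0.002] z [ 0.901 -0.435  0.   ] q [-0.36  0.19  0.31  1.95 -0.07  1.02  1.1 ]
tool shift mm [ -0.6 -66.4  66.4]
```

```bash
python3 -m pendant '[[0,-33,33,0],[0,-33,33,0],[0,0,0,-9.5],[0,0,0,-9.5],[0,0,0,-9.5],[0,0,0,-9.5],[0,0,0,0]]'; python3 -c "
from h import *
st((-.12,0),.165)
f=grab_frame('wrist');cv2.imwrite('pics/w1.png',f['img'][:,:,::-1])
f=grab_frame('scene');cv2.imwrite('pics/s1.png',f['img'][:,:,::-1])"
```

```text
clock: 3.05
position: [0.4897, -0.1007, 0.2694]
tool_rot: [2.636, 1.57, 2.855]
force: [-1.2, -0.1, 0.2]
grip_width: 0.0853
t 3.05 pos [ 0.4897 -0.1007  0.2694] board [-0.119  0.005] F [-1.2 -0.1  0.2] grip 0.0853
toolx [-0.001  0.    -1.   ] jaw yaw 102.55 tool y [-0.217  0.976  0.   ] z [ 0.976  0.217 -0.001] q [-0.12  0.26  0.25  1.85 -0.07  1.04  1.95]
tool shift mm [104.4  -5.1  -0.9]
```

View pics/w1.png

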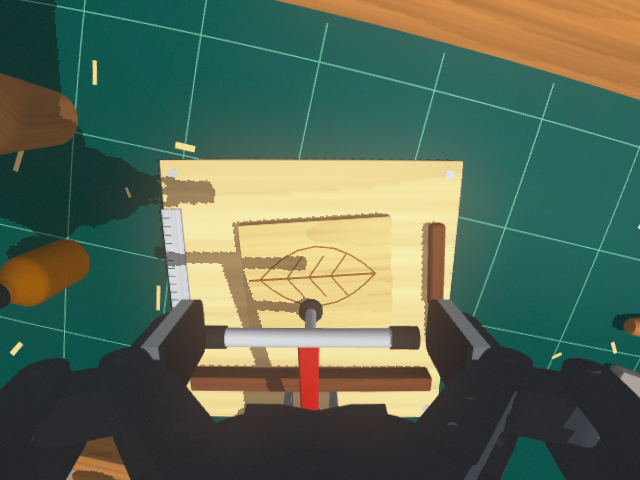

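View pics/s1.png

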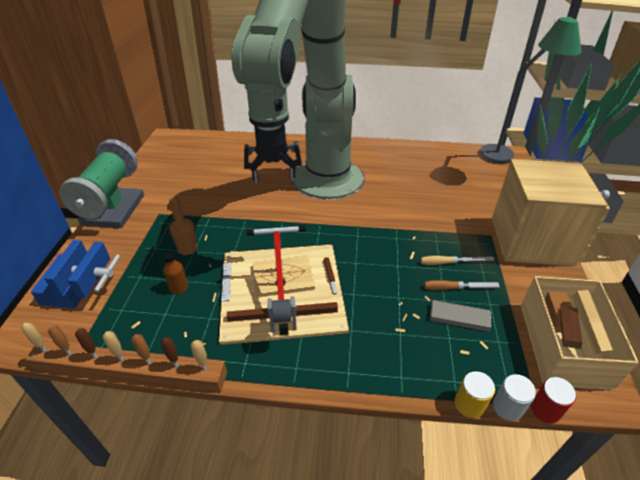

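```bash
python3 -m pendant '[[40,-5,-10,0],[40,0,0,0],[34,0,0,0],[0,0,0,0]]' 0.2; python3 -m pendant '[[0,0,20,0],[0,0,15,0],[0,0,8,0],[0,0,4,0],[0,0,0,0]]'; python3 -c "
from h import *
st((-.068,0),.155)
f=grab_frame('wrist');cv2.imwrite('pics/w2.png',f['img'][:,:,::-1])"
```

```text
clock: 3.65
position: [0.4801, -0.108, 0.1543]
tool_rot: [2.915, 1.567, 3.132]
force: [1.7, 0.1, 0.0]
grip_width: 0.0509
clock: 4.28
position: [0.5271, -0.0981, 0.156]
tool_rot: [-2.825, 1.571, -2.606]
force: [0.3, -0.1, -0.8]
grip_width: 0.0514
t 4.28 pos [ 0.5271 -0.0981  0.156 ] board [-0.082  -0.0005] F [ 0.3 -0.1 -0.8] grip 0.0514
toolx [-0. -0. -1.] jaw yaw 102.56 tool y [-0.217  0.976 -0.   ] z [ 0.976  0.217 -0.   ] q [-0.09  0.45  0.22  1.89 -0.13  0.81  1.99]
tool shift mm [ 1.   0.4 14. ]
```

View pics/w2.png

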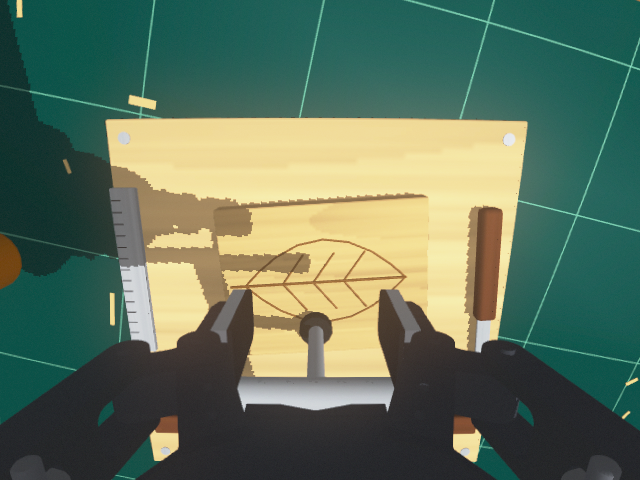

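```bash
python3 -m pendant '[[0,0,8,0],[0,0,4,0],[0,0,2,0],[0,0,0,0]]'; python3 -m pendant '[[-4,0,2,0],[-4,0,2,0],[0,0,0,0]]';  python3 -c "
from h import *
st((-.068,0),.155)"
```

```text
clock: 4.82
position: [0.5409, -0.095, 0.1558]
tool_rot: [-2.905, 1.571, -2.685]
force: [0.3, 0.2, 0.4]
grip_width: 0.0511
clock: 5.2
position: [0.5446, -0.0942, 0.1641]
tool_rot: [2.965, 1.57, -3.099]
force: [-3.9, -0.9, -0.1]
grip_width: 0.0513
t 5.2 pos [ 0.5446 -0.0942  0.1641] board [-0.0641 -0.0004] F [-3.9 -0.9 -0.1] grip 0.0513
toolx [-0. -0. -1.] jaw yaw 102.56 tool y [-0.217  0.976  0.   ] z [ 0.976  0.217 -0.   ] q [-0.1   0.47  0.22  1.84 -0.13  0.84  1.98]
tool shift mm [ 9.1  0.4 -3.9]
```

```bash
python3 -m pendant '[[-10,0,5,0],[-10.5,0,5,0],[-10,0,6,0],[-10,0,6,0]]';  python3 -c "
from h import *
st((-.068,0),.155)
f=grab_frame('scene');cv2.imwrite('pics/s2.png',cv2.resize(f['img'][120:360,160:400],None,fx=2.4,fy=2.4)[:,:,::-1])"
```

```text
clock: 5.7
position: [0.5673, -0.0892, 0.2055]
tool_rot: [-0.251, 1.569, -0.031]
force: [0.1, -0.4, -0.9]
grip_width: 0.0515
t 5.7 pos [ 0.5673 -0.0892  0.2055] board [-0.0408 -0.0003] F [ 0.1 -0.4 -0.9] grip 0.0515
toolx [ 0.001 -0.    -1.   ] jaw yaw 102.58 tool y [-0.218  0.976 -0.   ] z [0.976 0.218 0.001] q [-0.12  0.45  0.23  1.75 -0.12  0.96  1.96]
tool shift mm [ 50.4   0.5 -27.2]
```

View pics/s2.png

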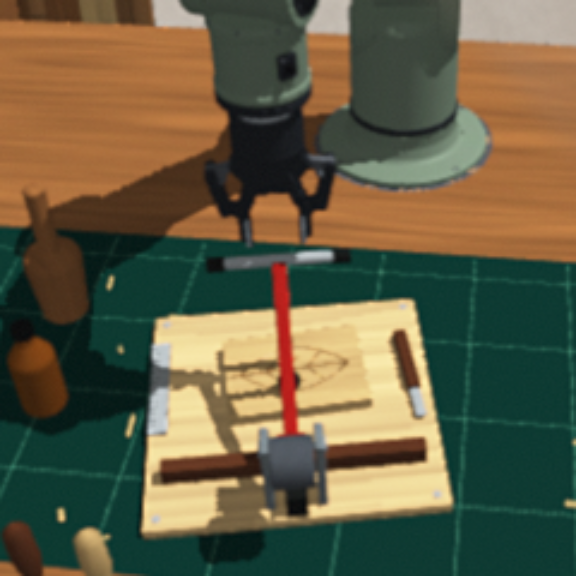

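The bar is still down: the fingers at (250,240) and (305,235) slid up and off it. I'll back off, go lower and push mainly horizontally.

```bash
python3 -m pendant '[[-5,0,0,0],[0,0,-30,0],[0,0,-20,0],[30,0,0,0],[36,0,0,0],[0,0,10,0],[0,0,0,0]]';  python3 -c "
from h import *
st((-.068,0),.145)"
```

```text
clock: 6.62
position: [0.5285, -0.0979, 0.1445]
tool_rot: [-0.353, 1.57, -0.133]
force: [-0.1, 0.4, 0.1]
grip_width: 0.0512
t 6.62 pos [ 0.5285 -0.0979  0.1445] board [-0.0805 -0.0006] F [-0.1  0.4  0.1] grip 0.0512
toolx [ 0.001 -0.    -1.   ] jaw yaw 102.59 tool y [-0.218  0.976 -0.   ] z [0.976 0.218 0.001] q [-0.09  0.47  0.22  1.9  -0.14  0.78  2.  ]
tool shift mm [-0.5  0.5 12.6]
```

```bash
python3 -m pendant '[[0,0,10,0],[0,0,6,0]]'; python3 -m pendant '[[0,0,3,0],[0,0,3,0]]'; python3 -m pendant '[[0,0,3,0],[0,0,3,0]]';  python3 -c "
from h import *
st((-.068,0),.145)
f=grab_frame('scene');cv2.imwrite('pics/s3.png',cv2.resize(f['img'][140:290,200:350],None,fx=4,fy=4)[:,:,::-1])"
```

```text
clock: 6.88
position: [0.5433, -0.0945, 0.1442]
tool_rot: [-1.344, 1.571, -1.125]
force: [-30.1, -6.1, 19.2]
grip_width: 0.0514
clock: 7.12
position: [0.5431, -0.0947, 0.1434]
tool_rot: [2.942, 1.56, -3.124]
force: [-56.5, -4.9, 42.1]
grip_width: 0.0512
clock: 7.38
position: [0.543, -0.0946, 0.1433]
tool_rot: [2.928, 1.549, -3.139]
force: [-98.8, -6.8, 75.6]
grip_width: 0.0511
t 7.38 pos [ 0.543  -0.0946  0.1433] board [-0.0657 -0.0004] F [-98.8  -6.8  75.6] grip 0.0511
toolx [-0.022 -0.    -1.   ] jaw yaw 102.35 tool y [-0.214  0.977  0.005] z [ 0.977  0.214 -0.022] q [-0.1   0.51  0.22  1.85 -0.14  0.83  1.98]
tool shift mm [-1.7  0.4 -2.4]
```

View pics/s3.png

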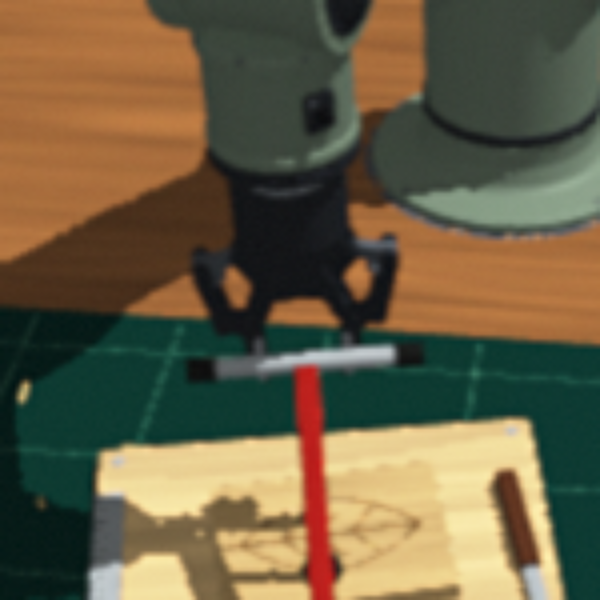

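Jammed at 99 N with a friction ratio of about 0.77. That means high friction, so I'll back off at once. Friction can carry the bar along the arc if I keep a modest forward preload.

```bash
python3 -m pendant '[[0,0,-5,0],[0,0,-5,0],[0,0,-3,0],[0,0,0,0]]';  python3 -c "
from h import *
st((-.067,0),.148)"
```

```text
clock: 7.92
position: [0.5424, -0.0946, 0.1438]
tool_rot: [-0.109, 1.57, 0.111]
force: [0.4, 1.0, 0.2]
grip_width: 0.0515
t 7.92 pos [ 0.5424 -0.0946  0.1438] board [-0.0663 -0.0003] F [0.4 1.  0.2] grip 0.0515
toolx [ 0.001  0.    -1.   ] jaw yaw 102.59 tool y [-0.218  0.976 -0.   ] z [0.976 0.218 0.001] q [-0.09  0.49  0.22  1.87 -0.14  0.8   1.99]
tool shift mm [-4.2  0.3 -0.7]
```

```bash
python3 -m pendant '[[-4,0,-1,0],[0,0,2,0],[0,0,0,0]]'; python3 -m pendant '[[-4,0,2.5,0],[-4,0,2.2,0],[-4,0,2.2,0]]';  python3 -c "
from h import *
st((-.067,0),.148)
f=grab_frame('scene');cv2.imwrite('pics/s4.png',cv2.resize(f['img'][140:290,200:350],None,fx=4,fy=4)[:,:,::-1])"
```

```text
clock: 8.3
position: [0.5428, -0.0947, 0.1475]
tool_rot: [-2.967, 1.57, -2.748]
force: [-3.6, -1.7, 3.5]
grip_width: 0.0513
clock: 8.68
position: [0.5485, -0.0934, 0.1593]
tool_rot: [2.981, 1.568, -3.084]
force: [-9.2, -2.8, 2.5]
grip_width: 0.0514
t 8.68 pos [ 0.5485 -0.0934  0.1593] board [-0.0601 -0.0004] F [-9.2 -2.8  2.5] grip 0.0514
toolx [-0.003 -0.    -1.   ] jaw yaw 102.54 tool y [-0.217  0.976  0.   ] z [ 0.976  0.217 -0.003] q [-0.1   0.48  0.22  1.84 -0.14  0.84  1.98]
tool shift mm [11.3  0.4 -6.9]
```

View pics/s4.png

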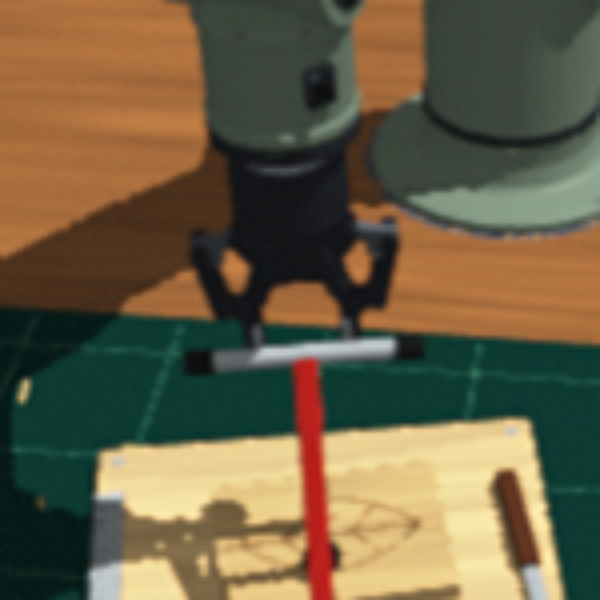

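The bar has risen and is moving with the fingers (bar row 357→350). I'll keep following the arc.

```bash
python3 -m pendant '[[-5,0,2.7,0],[-5,0,2.9,0],[-5,0,3.1,0]]'; python3 -m pendant '[[-5,0,3.4,0],[-5,0,3.6,0],[-5,0,3.8,0]]';  python3 -c "
from h import *
st((-.067,0),.148)
f=grab_frame('scene');cv2.imwrite('pics/s5.png',cv2.resize(f['img'][140:290,200:350],None,fx=4,fy=4)[:,:,::-1])"
```

```text
clock: 9.1
position: [0.5571, -0.0915, 0.1744]
tool_rot: [2.997, 1.568, -3.067]
force: [-8.8, -2.2, 3.0]
grip_width: 0.0509
clock: 9.48
position: [0.5675, -0.0892, 0.1896]
tool_rot: [3.0, 1.568, -3.064]
force: [-11.3, -2.2, 5.4]
grip_width: 0.0512
t 9.47 pos [ 0.5675 -0.0892  0.1896] board [-0.0406 -0.0004] F [-11.3  -2.2   5.4] grip 0.0512
toolx [-0.003 -0.    -1.   ] jaw yaw 102.53 tool y [-0.217  0.976  0.   ] z [ 0.976  0.217 -0.003] q [-0.11  0.47  0.23  1.76 -0.13  0.93  1.96]
tool shift mm [ 41.6   0.5 -26.2]
```

View pics/s5.png

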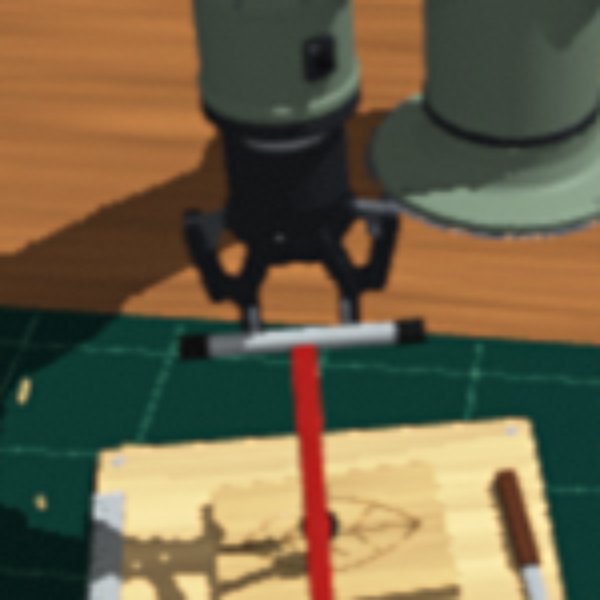

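```bash
python3 -m pendant '[[-5.3,0,3.9,0],[-5.3,0,4.1,0],[-5.3,0,4.3,0],[-5.3,0,4.6,0]]'; python3 -m pendant '[[-5.3,0,4.9,0],[-5.3,0,5.2,0],[-5.3,0,5.5,0],[-5,0,5.6,0]]';  python3 -c "
from h import *
st((-.067,0),.148)
f=grab_frame('scene');cv2.imwrite('pics/s6.png',cv2.resize(f['img'][140:290,200:350],None,fx=4,fy=4)[:,:,::-1])"
```

```text
clock: 10.02
position: [0.5853, -0.0853, 0.211]
tool_rot: [-1.819, 1.571, -1.6]
force: [-2.6, -2.3, 0.3]
grip_width: 0.0513
clock: 10.52
position: [0.6062, -0.0803, 0.2318]
tool_rot: [0.798, 1.571, 1.017]
force: [-0.5, 0.9, -0.9]
grip_width: 0.0513
t 10.53 pos [ 0.6062 -0.0803  0.2318] board [-0.0009  0.    ] F [-0.5  0.9 -0.9] grip 0.0513
toolx [ 0.  0. -1.] jaw yaw 102.58 tool y [-0.218  0.976  0.   ] z [0.976 0.218 0.   ] q [-0.13  0.48  0.24  1.62 -0.13  1.05  1.94]
tool shift mm [ 83.8   0.2 -66.1]
```

View pics/s6.png

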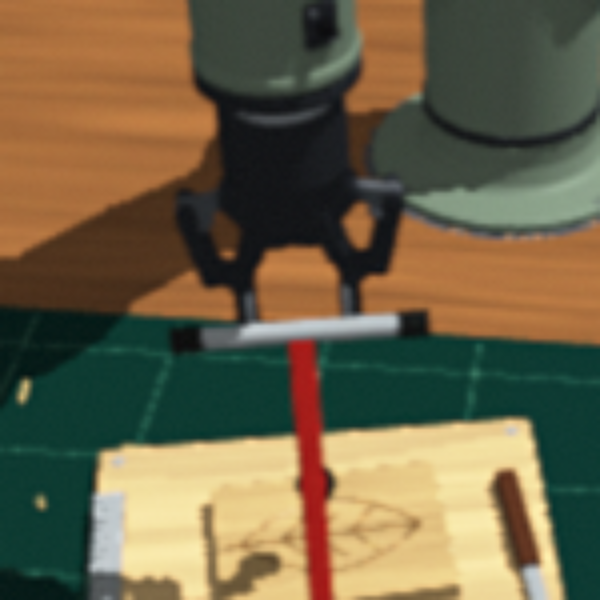

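```bash
python3 -m pendant '[[0,0,4,0],[-3,0,6,0],[-4,0,6,0]]';  python3 -c "
from h import *
st((-.067,0),.148)
f=grab_frame('scene');cv2.imwrite('pics/s7.png',cv2.resize(f['img'][140:290,200:350],None,fx=4,fy=4)[:,:,::-1])
for th in [.2,.3,.4,.5,.6,.7]:
    a=np.arctan2(.09,.19)+th; X=np.r_[w((.14-.2102*np.cos(a),0)),.103+.2102*np.sin(a)]
    print(th,(proj(f,X)-[200,140])*4)
"
```

```text
clock: 10.95
position: [0.6218, -0.077, 0.2387]
tool_rot: [-1.916, 1.571, -1.697]
force: [-1.5, -1.4, -0.0]
grip_width: 0.0511
t 10.95 pos [ 0.6218 -0.077   0.2387] board [ 0.015  -0.0002] F [-1.5 -1.4 -0. ] grip 0.0511
toolx [-0. -0. -1.] jaw yaw 102.57 tool y [-0.218  0.976 -0.   ] z [ 0.976  0.218 -0.   ] q [-0.13  0.5   0.24  1.57 -0.13  1.08  1.93]
tool shift mm [ 90.7   0.5 -82. ]
0.2 [[302.05683575 334.30488483]]
0.3 [[301.05378639 328.02102074]]
0.4 [[300.26394311 324.79165559]]
0.5 [[299.70729469 324.82565243]]
0.6 [[299.4034933  328.31478835]]
0.7 [[299.37128287 335.42512866]]
```

View pics/s7.png

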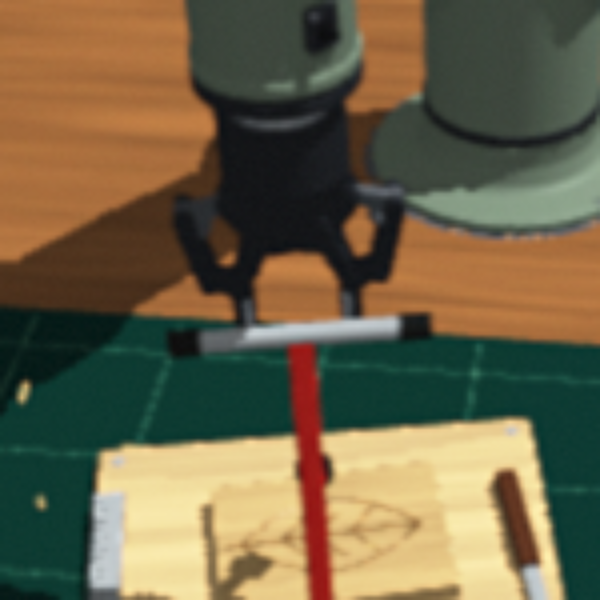

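At θ≈0.6, still in contact. I'll continue past balance to about 0.95.

```bash
python3 -m pendant '[[-5,0,9,0],[-5,0,9.5,0],[-4,0,10,0],[-4,0,10,0],[-3,0,10,0],[-3,0,10,0],[-2,0,10,0],[-2,0,5,0]]';  python3 -c "
from h import *
st((-.067,0),.148)
f=grab_frame('scene');cv2.imwrite('pics/s8.png',cv2.resize(f['img'][140:290,200:350],None,fx=4,fy=4)[:,:,::-1])
for th in [.8,.9,1,1.1,1.25]:
    a=np.arctan2(.09,.19)+th; X=np.r_[w((.14-.2102*np.cos(a),0)),.103+.2102*np.sin(a)]
    print(th,(proj(f,X)-[200,140])*4)
"
```

```text
clock: 12.0
position: [0.6936, -0.0608, 0.2664]
tool_rot: [2.985, 1.57, -3.079]
force: [0.2, -0.9, -0.3]
grip_width: 0.0512
t 12.0 pos [ 0.6936 -0.0608  0.2664] board [0.0887 0.0003] F [ 0.2 -0.9 -0.3] grip 0.0512
toolx [-0. -0. -1.] jaw yaw 102.58 tool y [-0.218  0.976  0.   ] z [ 0.976  0.218 -0.   ] q [-0.14  0.61  0.24  1.32 -0.14  1.23  1.9 ]
tool shift mm [ 118.4    0.3 -155.6]
0.8 [[299.62779406 346.28711355]]
0.9 [[300.187709   360.98461625]]
1 [[301.06231278 379.54342146]]
1.1 [[302.25846607 401.91978713]]
1.25 [[304.65688537 442.34754824]]
```

View pics/s8.png

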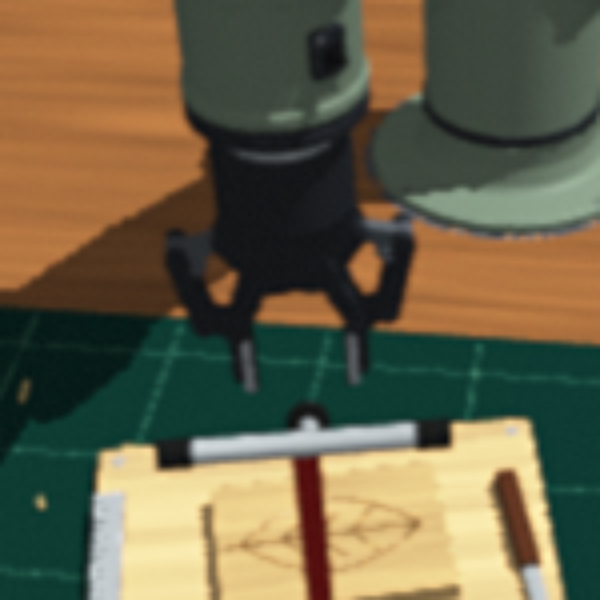

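The arm is on its stop: bar at (305,445), matching the 1.25 rad prediction of (305,442). I'll go up clear of the foot stem, then back, then down behind the panel.

```bash
python3 -m pendant '[[-20,0,0,0],[-20,0,0,0],[0,2,-30,0],[0,0,-50,0],[0,0,-50,0],[0,0,-50,0],[0,0,-40,0],[0,0,-14,0],[0,0,0,0]]' 0.5; python3 -m pendant '[[40,0,0,0.2],[60,0,0,0],[60,0,0,0],[50,0,0,0],[30,0,0,0],[10,0,0,0],[0,0,0,0]]'; python3 -c "
from h import *
st((-.145,.003),.03)
f=grab_frame('wrist');cv2.imwrite('pics/w3.png',f['img'][:,:,::-1])
f=grab_frame('scene');cv2.imwrite('pics/s9.png',cv2.resize(f['img'][140:350,180:380],None,fx=3,fy=3)[:,:,::-1])
"
```

```text
clock: 13.18
position: [0.4644, -0.1101, 0.307]
tool_rot: [-0.027, 1.57, 0.192]
force: [-0.1, 0.6, -0.8]
grip_width: 0.0641
clock: 14.05
position: [0.4648, -0.1099, 0.0564]
tool_rot: [2.873, 1.57, 3.089]
force: [-0.8, 0.8, 0.1]
grip_width: 0.0636
t 14.05 pos [ 0.4648 -0.1099  0.0564] board [-0.1454  0.0013] F [-0.8  0.8  0.1] grip 0.0636
toolx [-0.  0. -1.] jaw yaw 102.38 tool y [-0.214  0.977  0.   ] z [ 0.977  0.214 -0.   ] q [-0.03  0.54  0.18  2.11 -0.19  0.51  2.08]
tool shift mm [26.4  1.7  0.4]
```

View pics/w3.png

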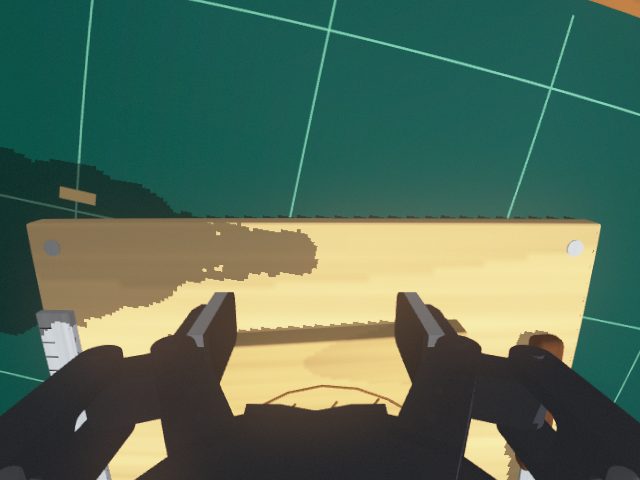

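View pics/s9.png

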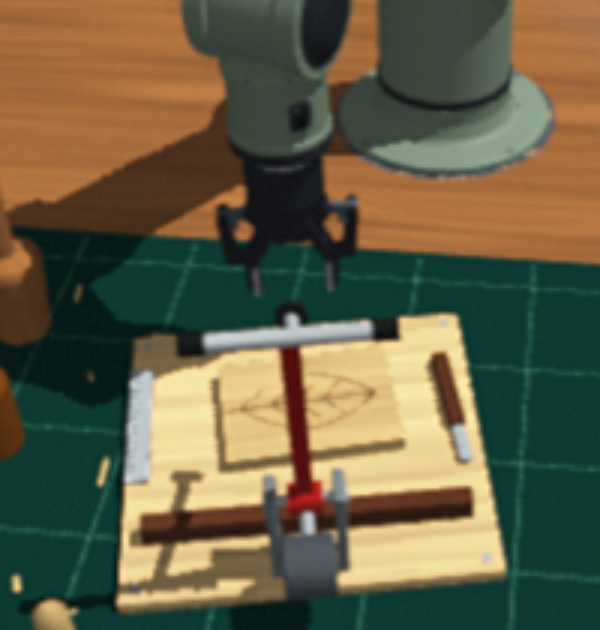

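The arm stays raised and the panel lies behind the fingers, slightly rotated. Next I'll feel for the board surface gently.

```bash
python3 -m pendant '[[20,0,0,0],[8,0,0,0],[0,0,0,0]]'; python3 -m pendant '[[3,0,0,0],[2,0,0,0],[0,0,0,0]]'; 
```

```text
clock: 14.52
position: [0.4645, -0.11, 0.0288]
tool_rot: [-0.023, 1.571, 0.193]
force: [-0.1, 0.4, -0.7]
grip_width: 0.0641
clock: 14.9
position: [0.4643, -0.11, 0.0236]
tool_rot: [-1.069, 1.571, -0.854]
force: [-0.6, 0.4, -0.7]
grip_width: 0.064
```

```bash
python3 -m pendant '[[3,0,0,0],[0,0,0,0]]'; python3 -m pendant '[[2,0,0,0],[0,0,0,0]]'; python3 -c "
from h import *
f=grab_frame('top');cv2.imwrite('pics/t2.png',cv2.resize(f['img'][140:320,260:445],None,fx=3.3,fy=3.3,interpolation=cv2.INTER_CUBIC)[:,:,::-1])"
```

```text
clock: 15.15
position: [0.4642, -0.11, 0.0203]
tool_rot: [2.875, 1.571, 3.09]
force: [-0.1, 0.8, -0.8]
grip_width: 0.0639
clock: 15.4
position: [0.4642, -0.11, 0.0184]
tool_rot: [2.868, 1.571, 3.083]
force: [-0.0, 0.7, 0.5]
grip_width: 0.0638
```

View pics/t2.png

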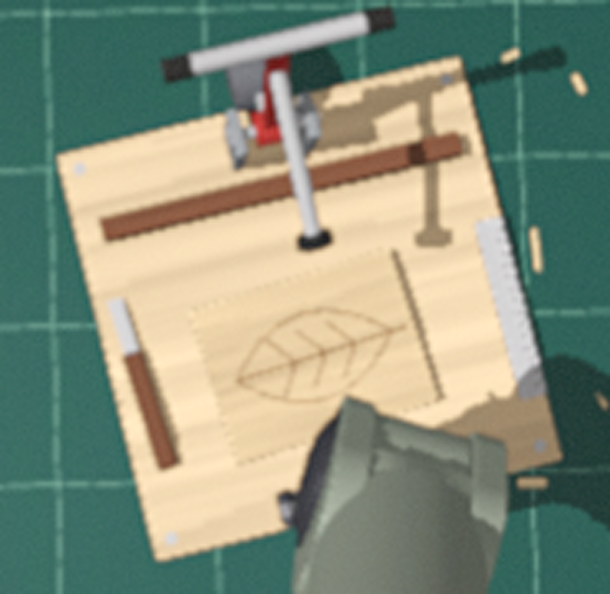

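```bash
python3 -m pendant '[[2,0,0,0],[0,0,0,0]]'; python3 -m pendant '[[2,0,0,0],[0,0,0,0]]'; python3 -c "
from h import *
f=grab_frame('top')
z=lambda L:[(260+(a+.5)/3.3-.5,140+(b+.5)/3.3-.5) for a,b in L]
P=plane(f,z([(190,312),(238,465),(441,398),(395,250)]),.036)
print((P[:,:2]-C)@RB)
st((-.12,.003),.02)"
```

```text
clock: 15.7
position: [0.4642, -0.11, 0.0164]
tool_rot: [2.932, 1.571, -3.136]
force: [0.1, -0.8, 0.6]
grip_width: 0.0641
clock: 15.95
position: [0.4642, -0.11, 0.0144]
tool_rot: [2.918, 1.571, 3.133]
force: [0.0, -0.5, 0.7]
grip_width: 0.064
[[ 0.01819783  0.09645462]
 [-0.11056083  0.08861994]
 [-0.09775089 -0.0832269 ]
 [ 0.02710781 -0.07643588]]
t 16.0 pos [ 0.4643 -0.11    0.0144] board [-0.1459  0.0013] F [ 0.3 -0.2  0.2] grip 0.0638
toolx [-0.  0. -1.] jaw yaw 102.37 tool y [-0.214  0.977  0.   ] z [ 0.977  0.214 -0.   ] q [-0.    0.62  0.15  2.12 -0.22  0.41  2.1 ]
tool shift mm [-5.6  1.7 25.9]
```

```bash
python3 -m pendant '[[0,2,10,0],[0,0,8,0],[0,0,6,0],[0,0,6,0],[0,0,6,0],[0,0,0,0]]'; python3 -m pendant '[[0,0,6,0],[0,0,6,0],[0,0,6,0],[0,0,6,0],[0,0,6,0],[0,0,6,0],[0,0,0,0]]'; python3 -c "
from h import *
st((-.051,.003),.0144)
f=grab_frame('top');cv2.imwrite('pics/t3.png',cv2.resize(f['img'][140:320,260:445],None,fx=3.3,fy=3.3,interpolation=cv2.INTER_CUBIC)[:,:,::-1])"
```

```text
clock: 16.75
position: [0.4994, -0.1003, 0.0145]
tool_rot: [-0.445, 1.571, -0.229]
force: [-0.4, 0.3, 0.3]
grip_width: 0.0639
clock: 17.62
position: [0.5346, -0.0925, 0.0145]
tool_rot: [-0.309, 1.571, -0.093]
force: [-0.5, 0.0, -0.1]
grip_width: 0.0641
t 17.62 pos [ 0.5346 -0.0925  0.0145] board [-0.0735  0.0034] F [-0.5  0.  -0.1] grip 0.0641
toolx [ 0. -0. -1.] jaw yaw 102.38 tool y [-0.214  0.977 -0.   ] z [0.977 0.214 0.   ] q [-0.06  0.69  0.17  1.96 -0.22  0.52  2.05]
tool shift mm [ 0.1 -0.4 22.5]
```

View pics/t3.png

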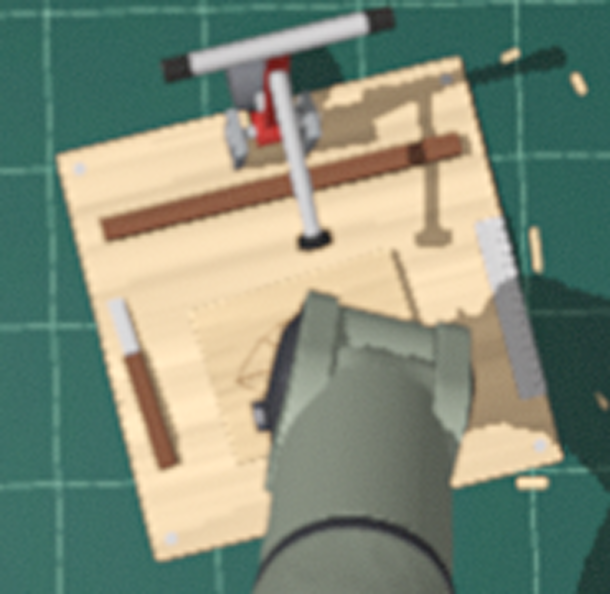

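```bash
python3 -c "
from h import *
f=grab_frame('wrist');cv2.imwrite('pics/w4.png',f['img'][:,:,::-1])
f=grab_frame('scene');cv2.imwrite('pics/s10.png',cv2.resize(f['img'][180:330,220:340],None,fx=4,fy=4)[:,:,::-1])"
```

```text
(no output)
```

View pics/w4.png

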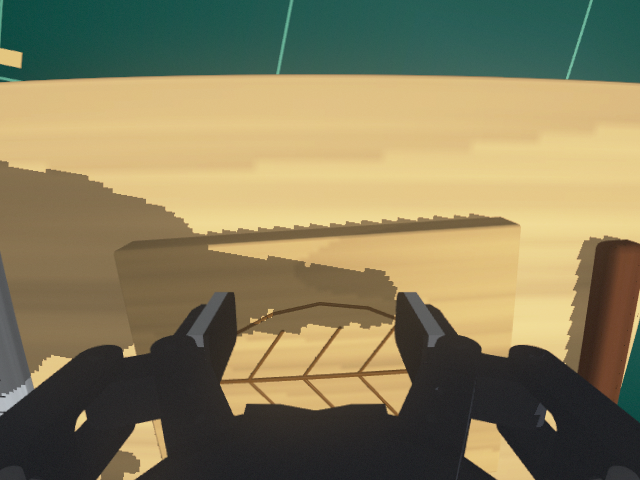

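View pics/s10.png

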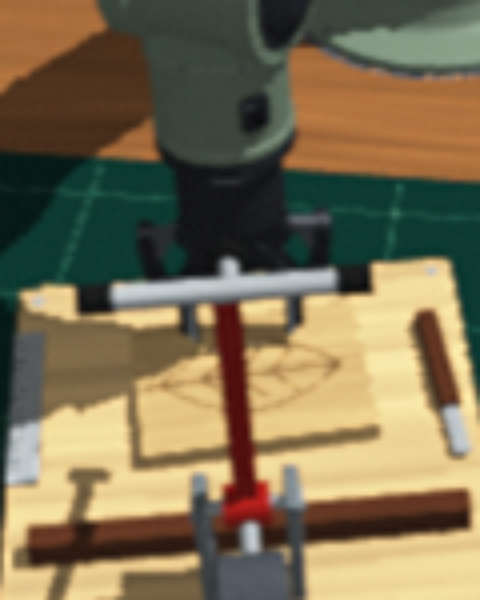

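The fingers are hovering above the panel, which hasn't moved. When open, the tips sit over 20 mm behind the TCP. I'll back off and find the board by touch.

```bash
python3 -m pendant '[[-20,0,0,0],[0,0,-30,0],[0,0,-30,0],[0,0,-13,0],[20,0,0,0],[0,0,0,0]]'; python3 -m pendant '[[3,0,0,0],[2,0,0,0],[0,0,0,0]]'; python3 -m pendant '[[2,0,0,0],[0,0,0,0]]';python3 -m pendant '[[2,0,0,0],[0,0,0,0]]'
```

```text
clock: 18.52
position: [0.4627, -0.1082, 0.0139]
tool_rot: [2.715, 1.569, 2.931]
force: [0.5, 0.5, -0.1]
grip_width: 0.0639
clock: 18.9
position: [0.463, -0.1083, 0.0096]
tool_rot: [-0.426, 1.571, -0.211]
force: [-0.3, -0.2, 0.9]
grip_width: 0.0637
clock: 19.15
position: [0.4628, -0.1083, 0.0074]
tool_rot: [2.797, 1.571, 3.013]
force: [-0.5, -0.5, 0.2]
grip_width: 0.0641
clock: 19.4
position: [0.4628, -0.1083, 0.0054]
tool_rot: [2.971, 1.571, -3.096]
force: [0.3, -0.4, 0.9]
grip_width: 0.0642
```

```bash
python3 -m pendant '[[5,0,0,0],[0,0,0,0]]'; python3 -m pendant '[[3,0,0,0],[0,0,0,0]]';python3 -m pendant '[[2,0,0,0],[0,0,0,0]]'
```

```text
clock: 19.65
position: [0.4626, -0.1083, 0.0001]
tool_rot: [2.808, 1.57, 3.024]
force: [-0.0, 0.4, -0.7]
grip_width: 0.0638
clock: 19.9
position: [0.4628, -0.1083, -0.0027]
tool_rot: [2.872, 1.57, 3.088]
force: [-0.9, 0.2, 0.2]
grip_width: 0.064
clock: 20.15
position: [0.4628, -0.1083, -0.0046]
tool_rot: [2.918, 1.571, 3.134]
force: [-0.6, -0.8, 0.8]
grip_width: 0.064
```

```bash
python3 -c "
from h import *
st()
f=grab_frame('scene');cv2.imwrite('pics/s11.png',cv2.resize(f['img'][160:310,200:350],None,fx=4,fy=4)[:,:,::-1])"
```

```text
t 20.15 pos [ 0.4628 -0.1083 -0.0046] board [-0.147   0.0033] F [-0.6 -0.8  0.8] grip 0.064
toolx [-0.  0. -1.] jaw yaw 102.37 tool y [-0.214  0.977  0.   ] z [ 0.977  0.214 -0.   ] q [ 0.    0.66  0.13  2.13 -0.23  0.36  2.11]
```

View pics/s11.png

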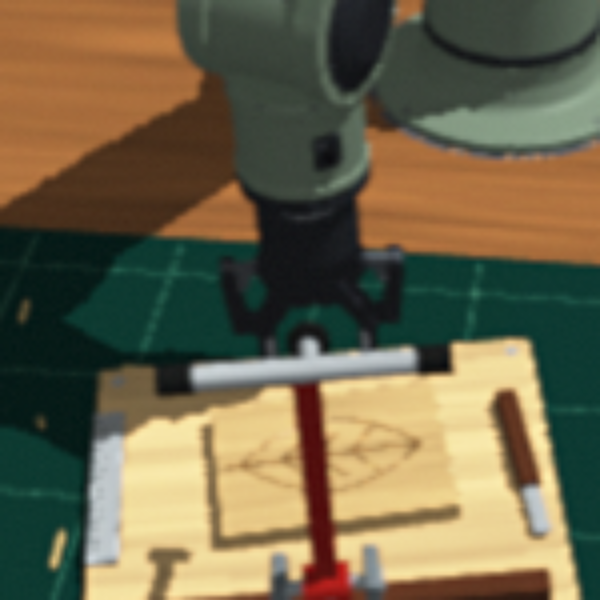

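```bash
python3 -c "
from h import *
f=grab_frame('wrist');cv2.imwrite('pics/w5.png',f['img'][:,:,::-1])
o,d=ray(f,[(235,293),(397,293)])
k=.064/np.linalg.norm(d[1]-d[0]); print(k,o+d*k, o); st()"
```

```text
0.14666364619051137 [[ 0.46145254 -0.13979967  0.02658463]
 [ 0.44763221 -0.07730972  0.02665288]] [ 0.39879332 -0.12131244  0.16307512]
t 20.25 pos [ 0.4629 -0.1083 -0.0045] board [-0.1469  0.0033] F [0.3 0.5 0.8] grip 0.0638
toolx [-0. -0. -1.] jaw yaw 102.37 tool y [-0.214  0.977 -0.   ] z [ 0.977  0.214 -0.   ] q [ 0.    0.66  0.13  2.13 -0.23  0.37  2.11]
```

View pics/w5.png

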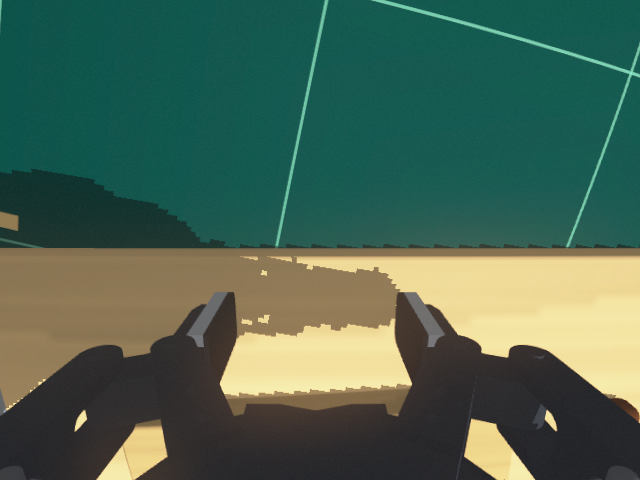

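The fingertips measure about 27 mm high, while the panel top is at 36 mm. I'll lower 4 mm more and push.

```bash
python3 -m pendant '[[2,0,0,0],[2,0,0,0],[0,0,12,0],[0,0,8,0],[0,0,5,0],[0,0,5,0],[0,0,5,0],[0,0,0,0]]'; python3 -c "
from h import *
st((-.051,.003),-.0085)
f=grab_frame('wrist');cv2.imwrite('pics/w6.png',f['img'][:,:,::-1])"
```

```text
clock: 21.25
position: [0.4973, -0.1007, -0.0085]
tool_rot: [-0.397, 1.571, -0.181]
force: [-0.6, 0.8, 0.3]
grip_width: 0.0641
t 21.25 pos [ 0.4973 -0.1007 -0.0085] board [-0.1116  0.0034] F [-0.6  0.8  0.3] grip 0.0641
toolx [ 0. -0. -1.] jaw yaw 102.38 tool y [-0.214  0.977 -0.   ] z [0.977 0.214 0.   ] q [-0.02  0.7   0.14  2.05 -0.23  0.41  2.09]
tool shift mm [-0.  -0.4 60.6]
```

View pics/w6.png

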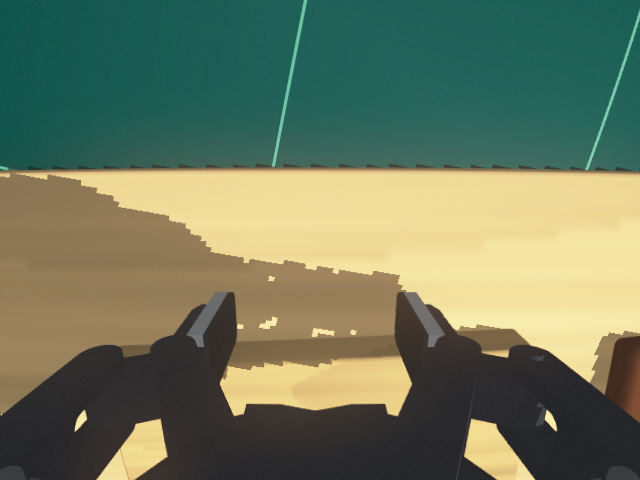

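```bash
python3 -m pendant '[[0,0,5,0],[0,0,5,0],[0,0,5,0],[0,0,5,0],[0,0,5,0]]'; python3 -c "
from h import *
st((-.051,.003),-.0085)
f=grab_frame('wrist');cv2.imwrite('pics/w7.png',f['img'][:,:,::-1])"
```

```text
clock: 21.92
position: [0.5218, -0.0954, -0.0085]
tool_rot: [-2.977, 1.571, -2.761]
force: [-1.9, -0.9, 1.0]
grip_width: 0.0637
t 21.93 pos [ 0.5218 -0.0954 -0.0085] board [-0.0866  0.0033] F [-1.9 -0.9  1. ] grip 0.0637
toolx [-0. -0. -1.] jaw yaw 102.36 tool y [-0.214  0.977 -0.   ] z [ 0.977  0.214 -0.   ] q [-0.04  0.72  0.15  1.99 -0.23  0.45  2.07]
tool shift mm [-0.  -0.3 35.6]
```

View pics/w7.png

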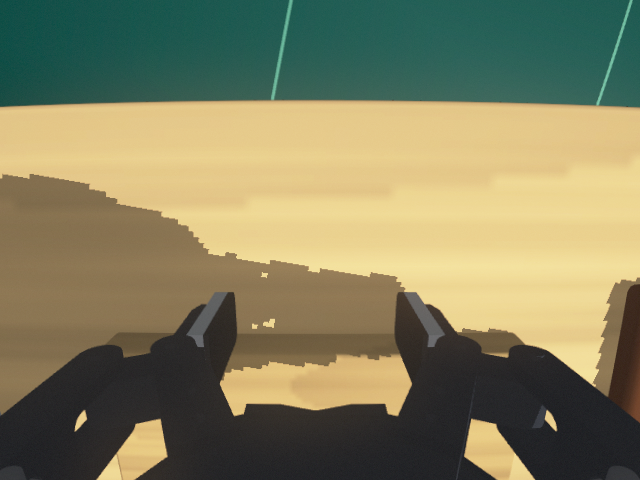

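The panel is now square to the fingers (its near edge is horizontal at row 335) and moving. I'll continue.

```bash
python3 -m pendant '[[0,0,5,0],[0,0,5,0],[0,0,5,0],[0,0,5,0],[0,0,5,0],[0,0,3,0]]'; python3 -m pendant '[[0,0,2,0],[0,0,2,0]]'; python3 -m pendant '[[0,0,1,0],[0,0,1,0]]'; python3 -c "
from h import *
st((-.051,.003),-.0085)"
```

```text
clock: 22.72
position: [0.5492, -0.0893, -0.0085]
tool_rot: [-0.559, 1.571, -0.343]
force: [-2.2, -1.2, 2.1]
grip_width: 0.0642
clock: 22.98
position: [0.5528, -0.0886, -0.0085]
tool_rot: [-3.035, 1.571, -2.819]
force: [-1.6, -0.8, 0.6]
grip_width: 0.0638
clock: 23.22
position: [0.5547, -0.0882, -0.0085]
tool_rot: [3.106, 1.571, -2.962]
force: [-0.9, -1.3, 0.3]
grip_width: 0.0641
t 23.23 pos [ 0.5547 -0.0882 -0.0085] board [-0.0529  0.0033] F [-0.9 -1.3  0.3] grip 0.0641
toolx [-0. -0. -1.] jaw yaw 102.37 tool y [-0.214  0.977  0.   ] z [ 0.977  0.214 -0.   ] q [-0.06  0.75  0.16  1.91 -0.23  0.5   2.05]
tool shift mm [ 0.  -0.3  1.9]
```

```bash
for i in 1; do :; done; python3 -m pendant '[[0,0,1,0],[0,0,0.5,0]]'; python3 -m pendant '[[0,0,1,0],[0,0,0.5,0]]'
```

```text
clock: 23.48
position: [0.5563, -0.0878, -0.0085]
tool_rot: [-0.591, 1.571, -0.375]
force: [-1.9, -1.0, 1.1]
grip_width: 0.0641
clock: 23.72
position: [0.5578, -0.0875, -0.0085]
tool_rot: [-0.574, 1.571, -0.358]
force: [-1.3, 0.1, 1.2]
grip_width: 0.0639
```

```bash
python3 -m pendant '[[0,0,1,0],[0,0,0.5,0]]'; python3 -m pendant '[[0,0,1,0],[0,0,0,0]]'; python3 -c "
from h import *
st()
f=grab_frame('top');cv2.imwrite('pics/t4.png',cv2.resize(f['img'][140:320,260:445],None,fx=3.3,fy=3.3,interpolation=cv2.INTER_CUBIC)[:,:,::-1])"
```

```text
clock: 23.98
position: [0.5585, -0.0873, -0.0086]
tool_rot: [2.904, 1.57, 3.12]
force: [-7.8, -0.6, 6.2]
grip_width: 0.064
clock: 24.22
position: [0.5585, -0.0873, -0.0086]
tool_rot: [2.93, 1.568, -3.137]
force: [-12.3, -2.5, 8.8]
grip_width: 0.064
t 24.23 pos [ 0.5585 -0.0873 -0.0086] board [-0.049   0.0034] F [-12.3  -2.5   8.8] grip 0.064
toolx [-0.003 -0.    -1.   ] jaw yaw 102.35 tool y [-0.214  0.977  0.001] z [ 0.977  0.214 -0.003] q [-0.07  0.75  0.17  1.9  -0.23  0.51  2.04]
```

View pics/t4.png

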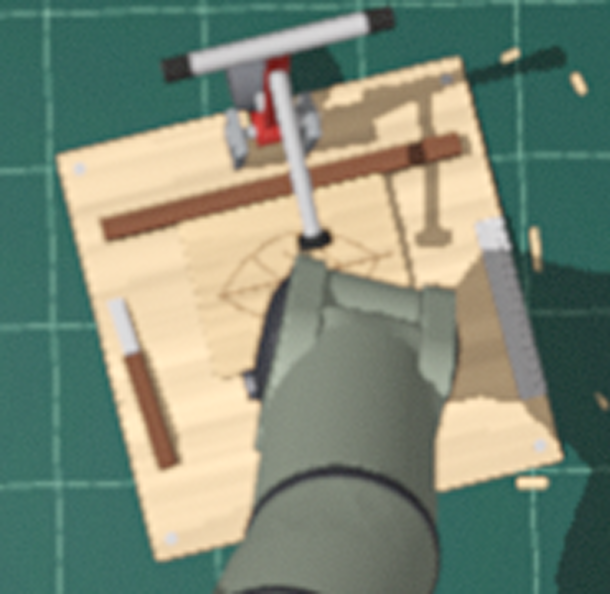

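Fence contact reached (12 N). A small extra press, then straight back off and check.

```bash
python3 -m pendant '[[0,0,0.7,0],[0,0,0,0]]'; python3 -m pendant '[[0,0,-2,0],[0,0,-2,0],[0,0,-5,0],[0,0,-20,0],[0,0,-40,0],[0,0,0,0]]'; python3 -m pendant '[[-40,0,-10,0],[-50,0,0,0],[0,-50,-10,0],[0,-60,-5,0],[0,-60,0,0],[0,-60,0,0],[0,-60,0,0],[0,-60,0,0],[0,0,0,0]]'; python3 -c "
from h import *
st()
f=grab_frame('top');cv2.imwrite('pics/t5.png',cv2.resize(f['img'][140:320,260:445],None,fx=3.3,fy=3.3,interpolation=cv2.INTER_CUBIC)[:,:,::-1]);cv2.imwrite('pics/t5f.png',f['img'][:,:,::-1])
f=grab_frame('scene');cv2.imwrite('pics/s12.png',cv2.resize(f['img'][220:350,200:360],None,fx=4.4,fy=4.4)[:,:,::-1])"
```

```text
clock: 24.52
position: [0.5585, -0.0873, -0.0087]
tool_rot: [2.931, 1.567, -3.136]
force: [-15.4, -2.2, 12.3]
grip_width: 0.0638
clock: 25.28
position: [0.4908, -0.1024, -0.0084]
tool_rot: [2.985, 1.569, -3.084]
force: [1.3, 0.8, 0.6]
grip_width: 0.064
clock: 26.4
position: [0.5429, -0.454, 0.0811]
tool_rot: [-1.677, 1.568, -1.466]
force: [-0.7, 1.9, -0.3]
grip_width: 0.064
t 26.4 pos [ 0.5429 -0.454   0.0811] board [-0.1428 -0.3515] F [-0.7  1.9 -0.3] grip 0.064
toolx [ 0.    -0.002 -1.   ] jaw yaw 102.09 tool y [-0.209  0.978 -0.002] z [ 0.978  0.209 -0.   ] q [ 0.53  0.79  0.14  1.46 -0.13  0.9   2.49]
```

View pics/t5.png

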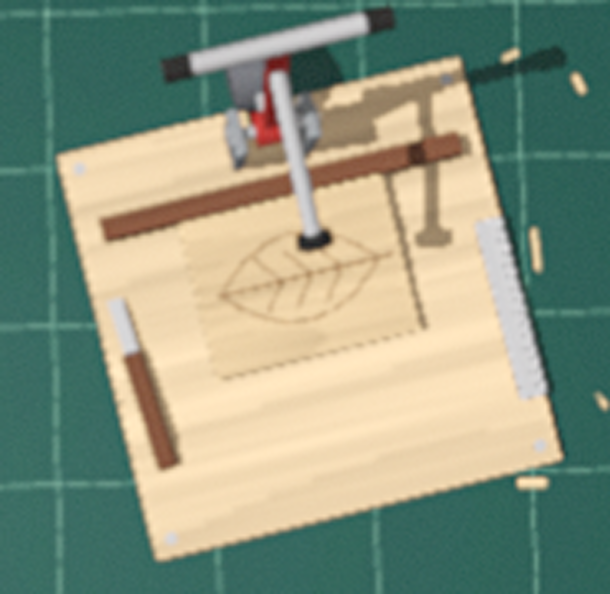

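View pics/t5f.png

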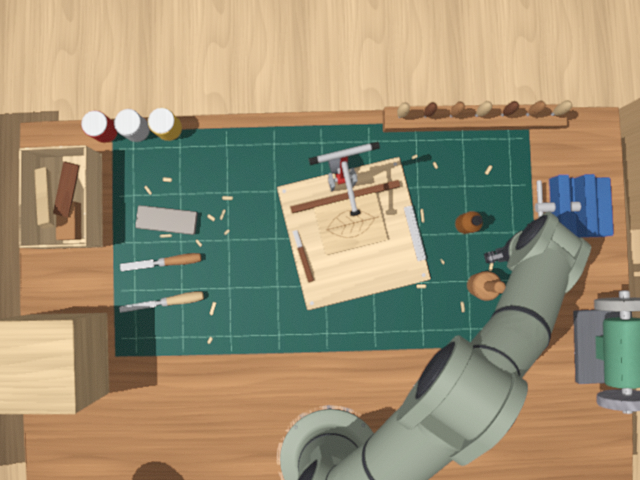

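View pics/s12.png

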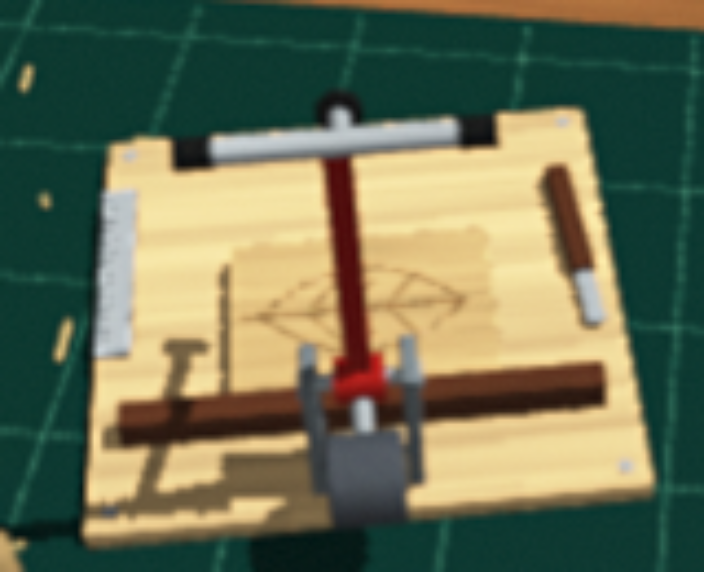

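```bash
python3 -c "
from h import *
f=grab_frame('scene');cv2.imwrite('pics/s13.png',f['img'][:,:,::-1])
st()
f=grab_frame('top')
z=lambda L:[(260+(a+.5)/3.3-.5,140+(b+.5)/3.3-.5) for a,b in L]
P=plane(f,z([(222,380),(426,328)]),.036);print((P[:,:2]-C)@RB)
a=cv2.imread('pics/top0.png')[:,:,::-1].astype(int);d=abs(a-f['img'].astype(int)).sum(2)[255:310,462:515]
print((d>60).sum()); cv2.imwrite('pics/t6.png',cv2.resize(np.hstack([a[200:310,440:560].astype(np.uint8),f['img'][200:310,440:560]]),None,fx=3,fy=3)[:,:,::-1])"
```

```text
t 26.55 pos [ 0.5442 -0.448   0.0812] board [-0.1402 -0.3459] F [0.1 0.2 0.8] grip 0.0643
toolx [-0.     0.001 -1.   ] jaw yaw 102.4 tool y [-0.215  0.977  0.001] z [0.977 0.215 0.   ] q [ 0.52  0.79  0.14  1.47 -0.13  0.9   2.49]
[[-0.04117406  0.08463711]
 [-0.04008838 -0.08529917]]
747
```

View pics/s13.png

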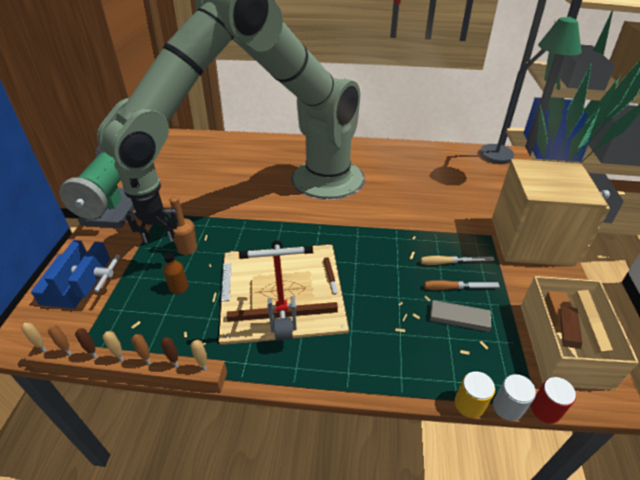

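View pics/t6.png

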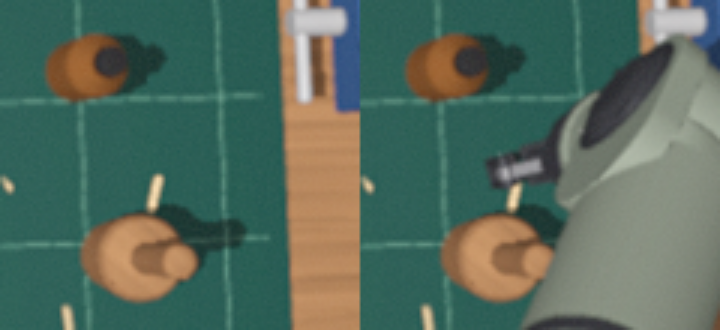

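```bash
python3 -c "
from h import *
f=grab_frame('top')
z=lambda L:[(440+(a+.5)/3-.5,200+(b+.5)/3-.5) for a,b in L]
print('mallet head top centre',plane(f,z([(135,258)]),.08),'handle top',plane(f,z([(180,262)]),.205),'bottle cap',plane(f,z([(110,62)]),.13))
a=cv2.imread('pics/top0.png')[:,:,::-1]
g=lambda i:cv2.cvtColor(np.ascontiguousarray(i),cv2.COLOR_RGB2GRAY)
for n,(r0,r1,c0,c1) in dict(mallet=(270,302,466,492),oil=(210,236,455,484),rule=(202,264,400,428),knife=(228,284,292,316),stone=(204,236,134,200),chis=(250,312,116,208)).items():
    A=g(a[r0:r1,c0:c1]);B=g(f['img'][r0:r1,c0:c1]);print(n,cv2.phaseCorrelate(A.astype(np.float32),B.astype(np.float32)),cv2.absdiff(A,B).mean())
st()"
```

```text
mallet head top centre [[ 0.45629109 -0.41341292  0.08      ]] handle top [[ 0.45694439 -0.41446471  0.205     ]] bottle cap [[ 0.62355434 -0.38413735  0.13      ]]
mallet ((0.5944882834459069, -0.05256692008311603), 1.0212071609717828) 1.9747596153846154
oil ((0.12997942820300956, 0.5164515538073431), 1.018185059229533) 2.0212201591511936
rule ((-0.10787935006510807, -0.012410259624793696), 0.7534161259730657) 7.2286866359447
knife ((0.010998641673255705, 0.009380236283909937), 0.997877280579673) 2.1205357142857144
stone ((-0.04192661581430457, 0.04765163835249986), 0.970027793612745) 2.137784090909091
chis ((-1.016327266256667e-05, 0.012341282808048248), 0.9633396755283078) 2.039095371669004
t 26.65 pos [ 0.5445 -0.4475  0.0816] board [-0.1398 -0.3455] F [-0.2 -1.  -0. ] grip 0.0643
toolx [ 0.  0. -1.] jaw yaw 102.46 tool y [-0.216  0.976  0.   ] z [0.976 0.216 0.   ] q [ 0.52  0.79  0.14  1.47 -0.13  0.9   2.49]
```

The panel's near edge is at x = −41/−40 mm, so it is flush. The mallet and oil look unmoved and the force reads zero, so the robot is touching nothing. Handing in.

```bash
python3 -c "
from workcell import job_done
print(job_done())"
```

```text
the job is handed in; nothing more can be done
None
```

I pushed the hold-down arm over its balance point to its stop, where it stayed. I then pushed the panel against the fence and handed in at about 26.7 s.

**Last checks**
- **Hold-down:** its bar was where the 1.25 rad stop predicts, both right after the push and again at the end.
- **Panel:** the near-edge corners measured x = −41.2 and −40.1 mm in the board frame. That puts the far edge within about 1 mm of the fence face, roughly 0.4° off square, which is about my pixel accuracy. The final press against the fence peaked at 15 N.
- **Other things:** before/after pictures showed the mallet, oil, knife, stone, gouge and chisel unchanged to within noise. The rule's crop differed more and matched less well (0.75), which I put down to shadow; it is at the same place in the picture.

**What went wrong along the way**
- **First push on the bar:** the fingers slid off it, and the bar stayed down.
- **Second push on the bar:** it jammed at about 99 N horizontal and 76 N upward, roughly 124 N combined. If the 120 N wrist limit counts the total, that brief reading may have passed it.
- **First pass at the panel:** the open fingertips sit about 30 mm behind the TCP, so they passed above the panel without touching it. I measured the tip height in the wrist camera and tried again.
- **Retreat:** I swung farther sideways than I should have, close to the mallet and oil. Nothing moved, but joint 7 ended at 2.49 rad, near its 2.52 limit.

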